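Open the lint bin by its pedal and let it shut quietly

ROBOT

A 6-joint arm with a two-finger parallel gripper is mounted at the origin on the work surface. World frame = base frame: x ahead of the robot, y to its left, z up, the work surface at z = 0. Lengths are in m, angles in rad, forces in N, time in s.
With the tool pointing down it reaches from about 0.35 to 0.975 m from the base axis. Payload 7.1 kg.
Tool frame: the origin (TCP) lies on the front face of the gripper's body, between the roots of the fingers; the fingertips stand 80 mm ahead of it and the grasp point (between the pads) lies 61 mm ahead of it (manip.tcp_to_grasp is the distance from the TCP to the grasp point, in m); z points along the fingers, y is the direction in which the jaws open and shut (so a half turn about z gives the same grasp; the last joint's range is limited). The gripper opens to 88 mm and grips with 3 to 60 N. Pads are 20 mm wide; open, the fingers measure 115 mm over their backs; the gripper's body (75 mm by 178 mm) begins 61 mm behind the grasp point.
Start: joints at [1.103, 0.423, 1.63, -0, 1.089, -0.019], TCP at [0.271, 0.563, 0.303] pointing down, gripper open.
Joint ranges: [-3, 3], [-0.9, 2.11], [0.09, 2.58], [-1.31, 4.45], [0.11, 2.69], [-2.54, 2.54]. Speed limits (rad/s): [2.39, 2.39, 3.01, 3.14, 3.14, 3.14].

INTERFACE

Orientations are given as a unit quaternion [x, y, z, w].
In Python, from bench import manip, cams gives the robot as it stands.
- The arm moves only by the tool send_rows, never from a script. Its argument "moves" is one flat list of numbers, 5 for each row, row after row: the opening, from 0 (shut) to 1 (fully open), then the shift along the tool's x, y, z in cm, then the turn about the tool's z in degrees. In form: [grip, dx, dy, dz, turn, grip, dx, dy, dz, turn, ...]. A call has 1 to 20 rows; each row is the pose to reach, as a shift and turn from the pose commanded when the call began, along the tool's axes at that moment; what a row does not reach only later rows make up. A row lasts 1/8 s, in which the tool goes at most 62.5 mm and 10.7 degrees, less where a joint would pass 70% of its speed; a pose out of reach is approached as far as the arm can. A call with a gripper value outside its range is refused whole. The fingers move at their own pace and stop on an object; "force" is the grip in N (left out, the last holds). Time passes only in rows, so rows that repeat a pose let the fingers close. It gives the time, the measured TCP pose, the force and the opening at its end, in the units of the state.
- manip.read_state(): the state, without advancing time (a new reading comes with each control period).
- cams.snapshot(name): name is "scene" or "top" or "wrist"; returns a dict with "color" (420x560x3 uint8, red, green, blue), "camera_matrix" (3x3 intrinsics, pixels), "dist_coeffs" ([k1, k2, p1, p2, k3] as OpenCV has them; the pictures are not rectified), "eye" and "rotation" of the camera in the world; the wrist camera has in their place "tool_from_camera" (4x4, takes a point from camera to tool coordinates, whose origin is the TCP and whose axes are the flange's). Camera axes: x right, y down, z forward; pixel columns grow to the right and rows downward; lengths in m; the calibration is good to about 2 mm. A picture is of the moment at which its call begins: read the wrist's pose just before it. There is no depth.
- manip.job_done(): hands the job in, once; it reports no verdict.
The state is a dict: "t": time; "joint_positions": joint angles; "joint_vel": joint speeds; "effort": joint torques, N m; "tool_pos": TCP position; "ee_rot": TCP orientation; "wrist_force": force on the tool from outside, world axes, zero at the start; "wrist_torque": the same for the moment, N m; "finger_gap": finger opening in m.
Only numpy, scipy, OpenCV 4.12 (cv2) and the standard library are available. Lean on these libraries where they do the work, as an engineer would, in place of code of your own. Each camera call takes 0.05 s, during which the arm holds its last target. There are 200 camera calls.

TASK

With the fingertips, press the pedal of the small round pedal bin all the way down so that its lid stands wide open, and keep it down for a good three seconds while somebody drops the dryer lint in. Then let the pedal come up slowly so that the lid settles shut without banging, and leave it. Work only by the pedal: do not touch the lid, do not lift, tip or shove the bin along the bench, and leave the other things where they are.

Things in the scene. Friction and masses are not known exactly. Their poses are not given: they have to be found in the camera images.
- bin: Pedal bin, loose on the bench: steel cylinder 160 mm across (black base 168 mm), 261 mm tall shut, about 1.5 kg. Origin: centre of its underside. Its x axis points from pedal (front, -x) to lid hinge (back, +x; a black spine there reaches 104 mm from the axis), z up. The pedal tips a lever in the base whose back end lifts a rod that raises the lid; the lid's weight brings the pedal back up.
- pedal_pad (a point): Centre of the top of the rubber pedal pad (44 mm along the bin's x, 54 wide, 7 thick), 128 mm from the bin's axis, 48 mm clear of its wall. Top 34 mm above the bench at rest, 13 mm when fully pressed against its stop (21 mm travel, on an arc of 98 mm radius). About 8 N starts it, falling to 3 N fully down. Axes: the bin's, tilting with the pedal.
- bin_pedal (a joint): Angle of the pedal lever, rad: 0 up (at rest), 0.22 fully pressed.
- bin_lid (a joint): Angle of the lid about its hinge at the back, rad: 0 shut, about 1.25 fully open (5.7 times the pedal's angle; the lid follows the pedal both ways). If the pedal is let go suddenly the lid falls shut in under half a second with a bang; with the pad rising at 30 mm/s or slower it lands softly.
- lid_plate: The round, slightly domed steel lid, 162 mm across, 14 mm thick, its underside 247 mm above the bench when shut; it swings up and back, its front edge reaching about 420 mm. Origin: on the hinge, 97 mm behind the bin's axis, 250 mm up. Lid and bin rise close beside the pedal: a hand held upright over the pad may hit them, one leaning 25 degrees away from the bin clears them.
- detergent: Bystander: white detergent bottle, 75 x 105 x 233 mm, full. Origin: centre of its underside.
- lint_filter: Bystander: grey dryer lint filter lying flat, frame 200 x 120 x 14 mm, with a small white grip 20 mm high at one end. Origin: centre of the frame's underside.
- peg_tub: Bystander: open white tub of clothes pegs, 95 x 120 x 55 mm. Origin: centre of its underside.
- scrub_brush: Bystander: wooden scrubbing brush, 170 x 52 x 40 mm, bristles down. Origin: centre of its underside.

How it is judged:
By the outcome, as a careful person would: the job done as asked, in the order asked, and still so for the second after the job is handed in, with the robot touching nothing.
It also fails if it takes over 50 s, if anything falls off the work surface, if the arm or the gripper's body presses on something with over 40 N, if the wrist force passes 120 N, or if a joint passes its speed limit or range.

## Working session

There is one attempt and no reset: what is moved stays moved. The work goes in short steps, Python scripts to look and compute and a tool call to move; the robot and the scene stay as the last step left them, time stands still between calls to the robot, and variables do not carry over. Pictures are saved under pics/ and viewed, about 8 in all and at most 12, crops included, and the job is handed in when it is done.

Besides the shell and the picture viewer there is one more tool, called after ">>>" as name(argument=value, ...) on one line, values as JSON. send_rows: Moves the arm, as the interface text tells. Its arguments: {"type":"object","properties":{"moves":{"type":"array"},"force":{"type":"number"}},"required":["moves"]}

```bash
ls; mkdir -p pics; python3 - <<'E'
from bench import manip,cams
import cv2,numpy as np
s=manip.read_state();print(s)
a=[]
for n in("scene","top"):
    d=cams.snapshot(n);cv2.imwrite(f"pics/{n}0.png",d["color"][:,:,::-1]);print(n,d["camera_matrix"],d["dist_coeffs"],d["eye"],d["rotation"])
    np.savez(f"{n}.npz",**d)
E
```

```text
pics
{'t': 0.0, 'joint_positions': array([ 1.10296852e+00,  4.23823499e-01,  1.63068962e+00,  2.50148237e-05,
        1.08860552e+00, -1.89937631e-02]), 'joint_vel': array([ 6.28127119e-04, -5.51945794e-05,  1.26338206e-03, -1.32910246e-04,
        8.19204717e-04, -4.45278164e-04]), 'effort': array([ 6.49032645e-04, -5.44622576e+01, -2.73671544e+01,  6.43804134e-02,
        2.25727097e-02, -1.06250295e-04]), 'tool_pos': array([0.27096857, 0.56272065, 0.30191259]), 'ee_rot': array([ 2.22543641e-01,  9.74922431e-01, -7.37832828e-04, -1.94642905e-04]), 'wrist_force': array([ 0.47373597,  0.06309843, -0.30711304]), 'wrist_torque': array([-0.03903997, -0.01942283,  0.00439762]), 'finger_gap': 0.08809560588207864}
scene [[413.89569681   0.         279.65154401]
 [  0.         413.89569681 206.90805328]
 [  0.           0.           1.        ]] [-0.01678385  0.          0.          0.          0.        ] [ 1.24244931 -0.44846278  0.82881967] [ 0.82102921  0.36183217 -0.18452343 -0.4011728 ]
top [[470.98289773   0.         286.20909291]
 [  0.         470.98289773 211.56593293]
 [  0.           0.           1.        ]] [-0.03626783  0.          0.          0.          0.        ] [0.40353083 0.12000729 1.10605334] [-0.67759187  0.72831065 -0.07626158  0.06794877]
```

View pics/scene0.png

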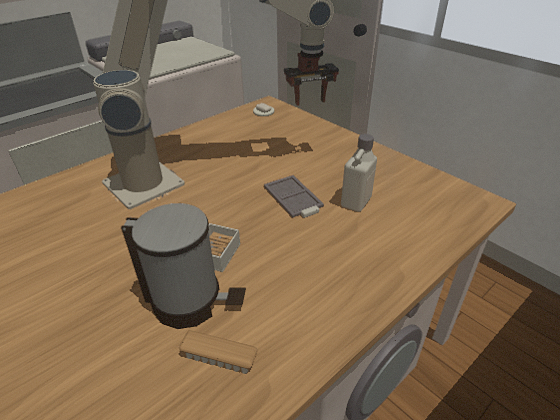

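View pics/top0.png

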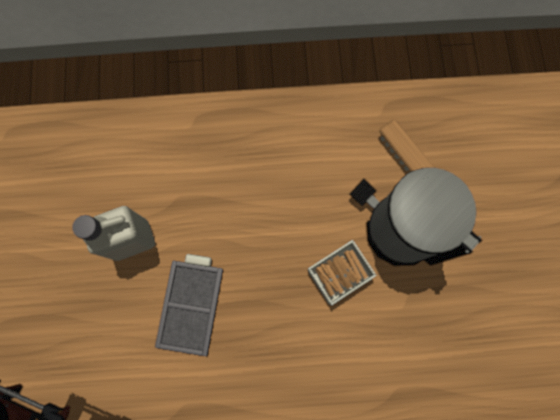

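Scene: bin with its pedal pad at about (236,298). Top view: pad at about (363,192), lid disc centred near (432,211), and brush and peg tub beside the bin.

```bash
cat > h.py <<'E'
import numpy as np,cv2
from scipy.spatial.transform import Rotation as R
def ray(d,px):
    u=cv2.undistortPoints(np.array(px,float).reshape(-1,1,2),d["camera_matrix"],d["dist_coeffs"]).reshape(-1,2)
    r=d["rotation"]; M=R.from_quat(r).as_matrix() if np.size(r)==4 else r
    return d["eye"],np.c_[u,np.ones(len(u))]@M.T
def onz(d,px,z):
    e,v=ray(d,px); return e+v*((z-e[2])/v[:,2])[:,None]
def pix(d,P):
    r=d["rotation"]; M=R.from_quat(r).as_matrix()
    return cv2.projectPoints(np.array(P,float),cv2.Rodrigues(M.T)[0],-M.T@d["eye"],d["camera_matrix"],d["dist_coeffs"])[0].reshape(-1,2)
E
python3 - <<'E'
from h import *
for n,box in(("top",(343,175,382,212)),("scene",(222,284,250,310))):
    d=dict(np.load(n+".npz")); c=d["color"]
    x0,y0,x1,y1=box
    m=(c[y0:y1,x0:x1].max(2)<60).astype(np.uint8)
    k,l,st,ce=cv2.connectedComponentsWithStats(m); i=1+st[1:,4].argmax()
    cn=cv2.findContours((l==i).astype(np.uint8),0,2)[0][0]
    r=cv2.minAreaRect(cn); print(n,st[i],ce[i]+[x0,y0],r)
    p=np.vstack([ce[i]+[x0,y0],cv2.boxPoints(r)+[x0,y0]]); print(onz(d,p,.034).round(4))
d=dict(np.load("top.npz"));c=d["color"]
# lid disc
g=cv2.cvtColor(c,cv2.COLOR_RGB2HSV); m=((g[:,:,1]<50)&(g[:,:,2]>75)).astype(np.uint8); m[:, :375]=0;m[:160]=0;m[280:]=0;m[:,490:]=0
m=cv2.morphologyEx(m,cv2.MORPH_OPEN,np.ones((15,15)))
cn=max(cv2.findContours(m,0,2)[0],key=cv2.contourArea);print(cv2.fitEllipse(cn),onz(d,[cv2.fitEllipse(cn)[0]],.257))
im=np.hstack([cv2.resize(c[110:280,290:490],None,fx=3,fy=3)])
cv2.imwrite("pics/c1.png",im[:,:,::-1])
E
```

```text
top [  8   5  25  26 364] [362.18681319 192.64010989] ((19.500001907348633, 18.0), (17.677669525146484, 21.920310974121094), 45.0)
[[ 0.6576 -0.0821  0.034 ]
 [ 0.6554 -0.0495  0.034 ]
 [ 0.6903 -0.0899  0.034 ]
 [ 0.6579 -0.116   0.034 ]
 [ 0.6234 -0.0756  0.034 ]]
scene [  4   4  20  17 269] [235.33457249 296.02973978] ((13.5, 12.0), (16.0, 19.0), 90.0)
[[ 0.6622 -0.0855  0.034 ]
 [ 0.6256 -0.087   0.034 ]
 [ 0.658  -0.0518  0.034 ]
 [ 0.6979 -0.0833  0.034 ]
 [ 0.6667 -0.1172  0.034 ]]
((432.3578186035156, 209.69921875), (80.54402923583984, 87.39640808105469), 128.25450134277344) [[ 0.56311919 -0.16666388  0.257     ]]
```

View pics/c1.png

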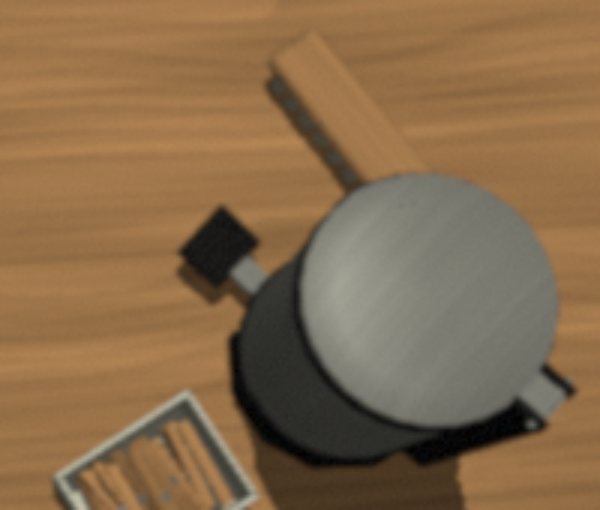

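Pad is at about (0.659,-0.083) and the bin axis at (0.563,-0.167). They are 0.128 m apart, as given, with the outward direction at 41°. The moves can't tilt the tool, so I'll hover upright with the narrow body side toward the bin and press on the outer part of the pad. First I'll go high and check forearm clearance.

>>> send_rows(moves=[0,0,0,-5,0,0,0,0,-10,0,0,-5,-3,-12,10,0,-63.4,-40.4,-12,113.5,0,-63.4,-40.4,-12,113.5,0,-63.4,-40.4,-12,113.5,0,-63.4,-40.4,-12,113.5,0,-63.4,-40.4,-12,113.5,0,-63.4,-40.4,-12,113.5,0,-63.4,-40.4,-12,113.5,0,-63.4,-40.4,-12,113.5,0,-63.4,-40.4,-12,113.5,0,-63.4,-40.4,-12,113.5,0,-63.4,-40.4,-12,113.5,0,-63.4,-40.4,-12,113.5,0,-63.4,-40.4,-12,113.5,0,-63.4,-40.4,-12,113.5,0,-63.4,-40.4,-12,113.5,0,-63.4,-40.4,-12,113.5], force=20)

```text
t: 2.48
tool_pos: [0.6668, -0.075, 0.423]
ee_rot: [0.937, 0.349, 0.0, 0.0]
wrist_force: [-0.5, 0.3, 0.1]
finger_gap: 0.0003
```

```bash
python3 - <<'E'
from bench import manip,cams
from h import *
s=manip.read_state();print(s["joint_positions"].round(4),s["tool_pos"],s["ee_rot"],R.from_quat(s["ee_rot"]).as_matrix().round(3))
A=cams.snapshot("scene");B=cams.snapshot("wrist");print(B["tool_from_camera"])
np.savez("s1.npz",**A);np.savez("w1.npz",tp=s["tool_pos"],er=s["ee_rot"],**B)
cv2.imwrite("pics/s1.png",A["color"][:,:,::-1]);cv2.imwrite("pics/w1.png",B["color"][:,:,::-1])
for q in (s,):
  for h in(0,.05,.1,.15,.2,.25): print(h,pix(A,[q["tool_pos"]+[0,0,h]]))
print(pix(A,[s["tool_pos"]-[0,0,.08]]))
E
```

```text
[-0.1297  0.3902  1.3985  0.      1.3525  0.728 ] [ 0.66684966 -0.07500079  0.42302062] [9.37108650e-01 3.49037744e-01 1.65474831e-04 6.35355724e-05] [[ 0.756  0.654  0.   ]
 [ 0.654 -0.756 -0.   ]
 [ 0.     0.    -1.   ]]
[[ 4.54236865e-04 -9.53508601e-01 -3.01365462e-01  8.37100258e-02]
 [ 9.99999883e-01  4.83503747e-04 -2.25247097e-05 -3.62716787e-04]
 [ 1.67188835e-04 -3.01365417e-01  9.53508709e-01 -8.21988838e-02]
 [ 0.00000000e+00  0.00000000e+00  0.00000000e+00  1.00000000e+00]]
0 [[225.20004509 159.10748018]]
0.05 [[222.66913998 135.48337363]]
0.1 [[219.93429683 109.89777224]]
0.15 [[216.97112134  82.10729899]]
0.2 [[213.75146194  51.82906147]]
0.25 [[210.24275439  18.73306503]]
[[228.87718051 193.34010178]]
```

View pics/s1.png

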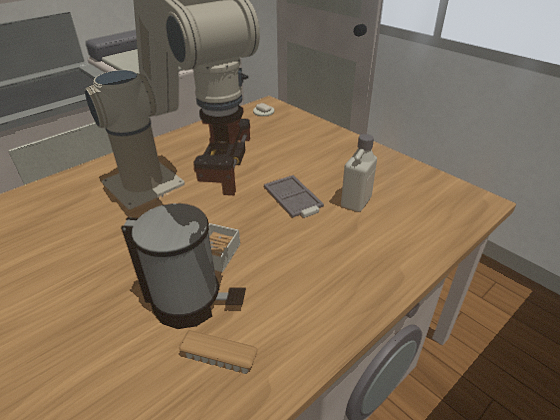

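View pics/w1.png

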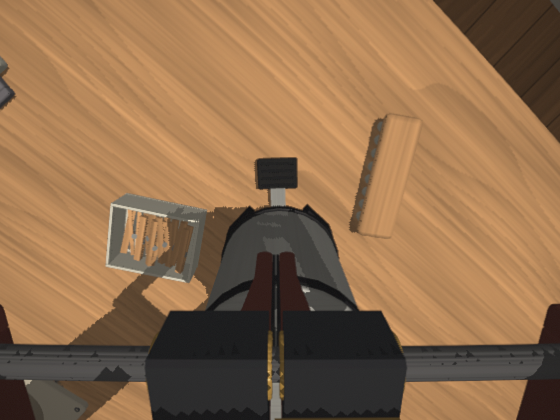

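Scene view: the gripper is over the pad and the wrist camera looks outward, away from the bin. The big wrist housing, about 0.22 m above the TCP at (215,35), may be what conflicts with the rising lid. The wrist view shows the pad at (277,173) and is clear. I'll check the housing from the top camera.

```bash
python3 - <<'E'
from bench import manip,cams
from h import *
A=cams.snapshot("top");np.savez("t1.npz",**A)
c=A["color"].copy()
s=manip.read_state();T=s["tool_pos"]
for i,h in enumerate((0,.22)):
    p=pix(A,[T+[0,0,h]])[0];print(h,p);cv2.circle(c,tuple(int(v) for v in p),3,(255,0,0) if i else (0,255,0),-1)
cv2.imwrite("pics/t1.png",c[:,:,::-1])
E
```

```text
0 [398.03958592 126.05741733]
0.22 [445.25835755  49.74437418]
```

View pics/t1.png

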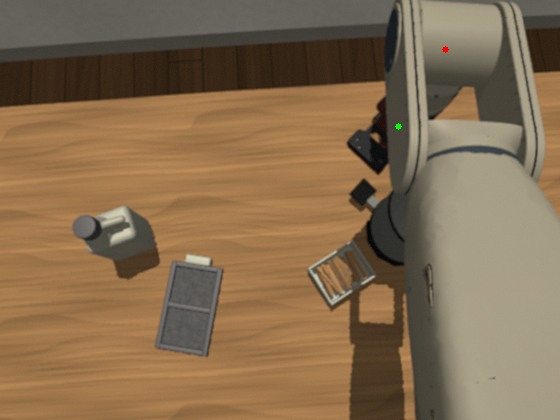

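Top view: the wrist is a fork about 140 mm wide, from (388) to (530) px, and its bin side would overhang the opening lid. So I'll open the jaws and press with the bin-side finger. That moves the TCP and forearm about 50 mm further out and to the left. First, refine the pad position from the wrist picture.

```bash
python3 - <<'E'
from h import *
d=dict(np.load("w1.npz"));M=R.from_quat(d["er"]).as_matrix();C=d["tool_from_camera"]
d["eye"]=d["tp"]+M@C[:3,3];d["rotation"]=R.from_matrix(M@C[:3,:3]).as_quat()
c=d["color"];m=np.zeros(c.shape[:2],np.uint8);m[148:187,245:308]=c[148:187,245:308].max(2)<60
k,l,st,ce=cv2.connectedComponentsWithStats(m);i=1+st[1:,4].argmax();print(st[i],ce[i])
cn=cv2.findContours((l==i).astype(np.uint8),0,2)[0][0];r=cv2.minAreaRect(cn);print(r)
print(onz(d,np.vstack([r[0],ce[i],cv2.boxPoints(r)]),.034).round(4))
for n,px in(("top",(342,273)),):
    print(onz(dict(np.load("top.npz")),[px],.03))
E
```

```text
[ 257  158   40   29 1102] [276.69419238 172.31306715]
((276.5, 172.0), (28.0, 39.0), 90.0)
[[ 0.6605 -0.0821  0.034 ]
 [ 0.6604 -0.0826  0.034 ]
 [ 0.6578 -0.0502  0.034 ]
 [ 0.6916 -0.0893  0.034 ]
 [ 0.6633 -0.1147  0.034 ]
 [ 0.6287 -0.0747  0.034 ]]
[[ 0.47439231 -0.01715417  0.03      ]]
```

>>> send_rows(moves=[1,2,-1,0,10,1,4.9,-2.9,0,20,1,4.9,-2.9,0,30,1,4.9,-2.9,0,40,1,4.9,-2.9,0,50,1,4.9,-2.9,0,60,1,4.9,-2.9,0,70,1,4.9,-2.9,5,70,1,4.9,-2.9,10,70,1,4.9,-2.9,15,70,1,4.9,-2.9,20,70,1,4.9,-2.9,22,70,1,4.9,-2.9,22,70,1,4.9,-2.9,22,70])

```text
t: 4.38
tool_pos: [0.6865, -0.0221, 0.2049]
ee_rot: [0.968, -0.252, 0.002, -0.0]
wrist_force: [-0.7, -1.1, -0.5]
finger_gap: 0.0881
```

```bash
python3 - <<'E'
from bench import manip,cams
from h import *
s=manip.read_state();print(s["joint_positions"].round(3),s["tool_pos"].round(4))
A=cams.snapshot("top")["color"];B=cams.snapshot("scene")["color"]
im=np.hstack([A[0:300,260:560],B[60:360,60:360]]);im=cv2.resize(im,None,fx=1.33,fy=1.33)
cv2.imwrite("pics/m2.png",im[:,:,::-1])
E
```

```text
[-0.049  0.621  1.544 -0.     0.973  2.031] [ 0.6865 -0.0221  0.2049]
```

View pics/m2.png

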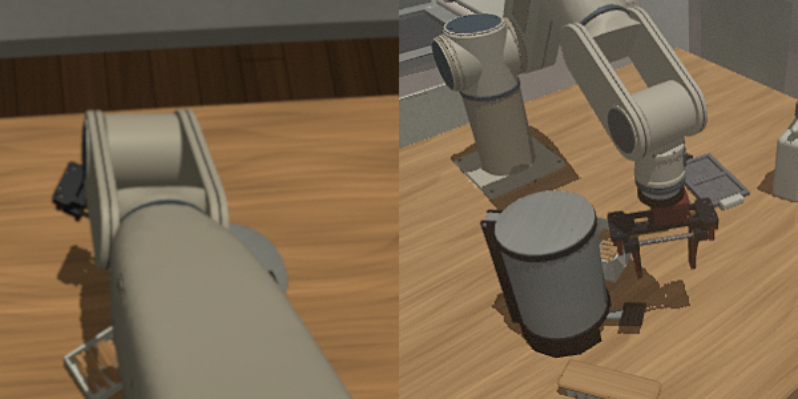

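Left half: the fork now sits left of the bin top. Right half: the open gripper is beside the bin, with the near finger above the pad. My estimate leaves about 10 mm between the lid sweep and the fork. I'll descend to just above the pad and check.

>>> send_rows(moves=[1,-0.2,-0.35,2,0,1,-0.2,-0.35,4,0,1,-0.2,-0.35,6,0,1,-0.2,-0.35,7.5,0,1,-0.2,-0.35,8.3,0,1,-0.2,-0.35,8.5,0,1,-0.2,-0.35,8.5,0,1,-0.2,-0.35,8.5,0])

```text
t: 5.48
tool_pos: [0.6856, -0.018, 0.1184]
ee_rot: [0.968, -0.252, 0.001, -0.0]
wrist_force: [0.2, -0.3, 0.6]
finger_gap: 0.0875
```

```bash
python3 - <<'E'
from bench import manip,cams
from h import *
s=manip.read_state();print(s["joint_positions"].round(3),s["tool_pos"].round(4),s["wrist_force"].round(2))
B=cams.snapshot("scene")["color"];W=cams.snapshot("wrist")["color"]
im=np.hstack([cv2.resize(B[130:350,90:310],(400,400)),cv2.resize(W,(400,300))[:300] if 0 else cv2.resize(W[:,70:490],(400,400))])
cv2.imwrite("pics/m3.png",im[:,:,::-1])
E
```

```text
[-0.044  0.734  1.57  -0.     0.836  2.037] [ 0.6856 -0.018   0.1184] [ 0.22 -0.3   0.64]
```

View pics/m3.png

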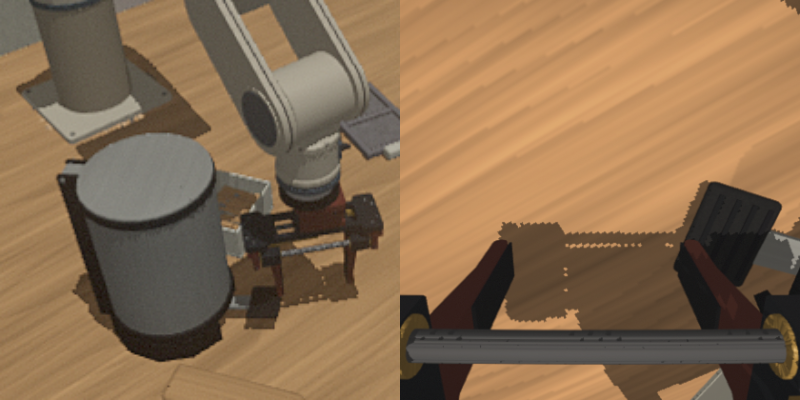

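Right half: the near fingertip at about (690,243) is over the pad's outer corner (pad centre at (728,235)). I'll shift it about 7 mm further onto the pad, then press partway and look at the lid against the fork.

>>> send_rows(moves=[1,0.45,0.5,0,0,1,0.45,0.5,0,0,1,0.45,0.5,0.2,0,1,0.45,0.5,0.4,0,1,0.45,0.5,0.6,0,1,0.45,0.5,0.8,0,1,0.45,0.5,1,0,1,0.45,0.5,1.2,0,1,0.45,0.5,1.2,0])

```text
t: 6.7
tool_pos: [0.6875, -0.0243, 0.1065]
ee_rot: [0.968, -0.252, 0.001, -0.0]
wrist_force: [1.4, 1.3, 5.7]
finger_gap: 0.088
```

```bash
python3 - <<'E'
from bench import manip,cams
from h import *
s=manip.read_state();print(s["tool_pos"].round(4),s["wrist_force"].round(2))
B=cams.snapshot("scene")["color"];W=cams.snapshot("wrist")["color"]
im=np.hstack([cv2.resize(B[110:350,80:320],(400,400)),cv2.resize(W[:,70:490],(400,400))])
cv2.imwrite("pics/m4.png",im[:,:,::-1])
E
```

```text
[ 0.6875 -0.0243  0.1065] [1.43 1.31 5.71]
```

View pics/m4.png

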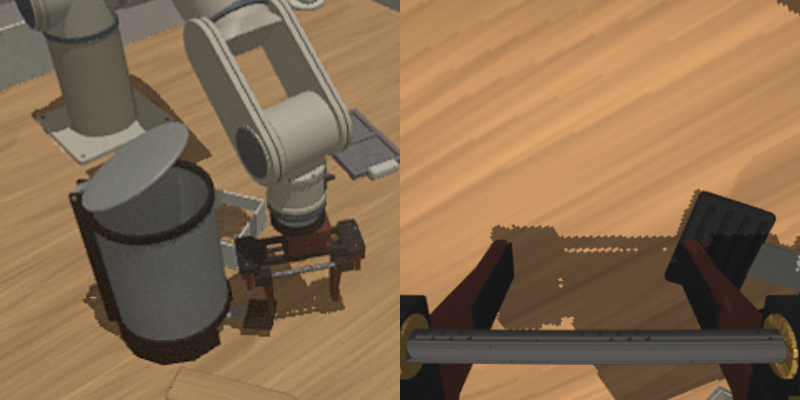

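The lid is about 0.5 rad open and clear of the fork. The fingertip sits well on the pad at 6 N, so I'll keep pressing down to the stop.

>>> send_rows(moves=[1,0,0,0.2,0,1,0,0,0.4,0,1,0,0,0.6,0,1,0,0,0.8,0,1,0,0,1,0,1,0,0,1.15,0,1,0,0,1.3,0,1,0,0,1.3,0,1,0,0,1.3,0])

```text
t: 7.92
tool_pos: [0.6862, -0.0247, 0.0923]
ee_rot: [0.968, -0.252, -0.001, 0.0]
wrist_force: [1.0, 0.1, 1.4]
finger_gap: 0.088
```

>>> send_rows(moves=[1,0,0,0.1,0,1,0,0,0.2,0,1,0,0,0.2,0,1,0,0,0.2,0])

```text
t: 8.43
tool_pos: [0.6864, -0.0247, 0.0914]
ee_rot: [0.968, -0.252, -0.0, 0.0]
wrist_force: [-2.2, 0.5, 9.2]
finger_gap: 0.0875
```

The force rose to 9 N, so it's at the stop. I'll press slightly firmer, then look while holding.

>>> send_rows(moves=[1,0,0,0.1,0,1,0,0,0.1,0,1,0,0,0.1,0,1,0,0,0.1,0,1,0,0,0.1,0,1,0,0,0.1,0,1,0,0,0.1,0,1,0,0,0.1,0])

```text
t: 9.43
tool_pos: [0.6864, -0.0247, 0.0909]
ee_rot: [0.968, -0.252, -0.0, 0.0]
wrist_force: [-3.7, -0.1, 13.4]
finger_gap: 0.088
```

```bash
python3 - <<'E'
from bench import manip,cams
from h import *
s=manip.read_state();print(s["tool_pos"].round(4),s["wrist_force"].round(2))
B=cams.snapshot("scene")["color"];W=cams.snapshot("wrist")["color"]
im=np.hstack([cv2.resize(B[110:350,80:320],(400,400)),cv2.resize(W[:,70:490],(400,400))])
cv2.imwrite("pics/m5.png",im[:,:,::-1])
E
```

```text
[ 0.6864 -0.0247  0.0909] [-3.7  -0.13 13.42]
```

View pics/m5.png

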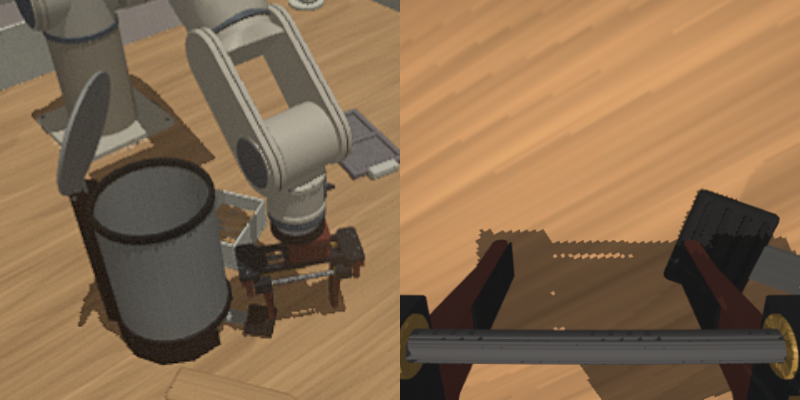

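The lid stands wide open with no contact elsewhere and the bin hasn't moved. Holding for about 4 s more.

>>> send_rows(moves=[1,0,0,0,0,1,0,0,0,0,1,0,0,0,0,1,0,0,0,0,1,0,0,0,0,1,0,0,0,0,1,0,0,0,0,1,0,0,0,0,1,0,0,0,0,1,0,0,0,0,1,0,0,0,0,1,0,0,0,0,1,0,0,0,0,1,0,0,0,0,1,0,0,0,0,1,0,0,0,0,1,0,0,0,0,1,0,0,0,0,1,0,0,0,0,1,0,0,0,0])

```text
t: 12.02
tool_pos: [0.6864, -0.0247, 0.091]
ee_rot: [0.968, -0.252, -0.0, 0.0]
wrist_force: [-4.0, -0.2, 13.1]
finger_gap: 0.0879
```

>>> send_rows(moves=[1,0,0,0,0,1,0,0,0,0,1,0,0,0,0,1,0,0,0,0,1,0,0,0,0,1,0,0,0,0,1,0,0,0,0,1,0,0,0,0,1,0,0,0,0,1,0,0,0,0,1,0,0,0,0,1,0,0,0,0])

```text
t: 13.52
tool_pos: [0.6864, -0.0247, 0.091]
ee_rot: [0.968, -0.252, -0.0, 0.0]
wrist_force: [-3.6, 1.1, 13.4]
finger_gap: 0.0879
```

Now a slow rise at 8 mm/s.

>>> send_rows(moves=[1,0,0,-0.1,0,1,0,0,-0.2,0,1,0,0,-0.3,0,1,0,0,-0.4,0,1,0,0,-0.5,0,1,0,0,-0.6,0,1,0,0,-0.7,0,1,0,0,-0.8,0,1,0,0,-0.9,0,1,0,0,-1,0,1,0,0,-1.1,0,1,0,0,-1.2,0,1,0,0,-1.3,0,1,0,0,-1.4,0,1,0,0,-1.5,0,1,0,0,-1.6,0,1,0,0,-1.7,0,1,0,0,-1.8,0,1,0,0,-1.9,0,1,0,0,-2,0])

```text
t: 16.02
tool_pos: [0.6864, -0.0247, 0.1098]
ee_rot: [0.968, -0.252, -0.0, 0.0]
wrist_force: [-4.3, -0.3, 6.0]
finger_gap: 0.0881
```

>>> send_rows(moves=[1,0,0,-0.1,0,1,0,0,-0.2,0,1,0,0,-0.3,0,1,0,0,-0.4,0,1,0,0,-0.5,0,1,0,0,-0.6,0,1,0,0,-0.7,0,1,0,0,-0.8,0,1,0,0,-0.9,0,1,0,0,-1,0,1,0,0,-1.2,0,1,0,0,-1.4,0,1,0,0,-1.7,0,1,0,0,-2,0,1,0,0,-2,0])

```text
t: 17.9
tool_pos: [0.6869, -0.0246, 0.1301]
ee_rot: [0.968, -0.252, 0.0, -0.0]
wrist_force: [0.4, 0.8, 0.5]
finger_gap: 0.0879
```

The finger is free of the pad. I'll retreat up and away, then do a final check.

>>> send_rows(moves=[1,0,0,-2,0,1,0,0,-4,0,1,0,-1,-7,0,1,0,-3,-10,0,1,0,-6,-14,0,1,0,-9,-18,0,1,0,-12,-20,0,1,0,-12,-20,0,1,0,-12,-20,0,1,0,-12,-20,0])

```text
t: 19.15
tool_pos: [0.7444, 0.0792, 0.3286]
ee_rot: [0.968, -0.253, -0.001, 0.0]
wrist_force: [-0.6, -0.7, 0.1]
finger_gap: 0.0878
```

```bash
python3 - <<'E'
from bench import manip,cams
from h import *
s=manip.read_state();print(s["t"],s["tool_pos"].round(4),s["wrist_force"].round(2))
A=cams.snapshot("top")["color"];B=cams.snapshot("scene")["color"]
for n,c in(("top",A),("scene",B)):
    o=np.load(n+".npz")["color"]; x0,y0,x1,y1=(343,175,382,212) if n=="top" else (222,284,250,310)
    for q in(o,c):
        m=(q[y0:y1,x0:x1].max(2)<60).astype(np.uint8);k,l,st,ce=cv2.connectedComponentsWithStats(m);i=1+st[1:,4].argmax();print(n,st[i],ce[i]+[x0,y0])
    df=cv2.absdiff(o,c).max(2)
    if n=="scene":print("lid/bin diff",np.median(df[205:330,125:225]))
cv2.imwrite("pics/f.png",cv2.resize(np.hstack([A[:,140:],B[:,:400]]),None,fx=.97,fy=.97)[:,:,::-1])
E
```

```text
19.15 [0.7444 0.0792 0.3286] [-0.6  -0.71  0.1 ]
top [  8   5  25  26 364] [362.18681319 192.64010989]Traceback (most recent call last):
  File "<stdin>", line 8, in <module>
ValueError: attempt to get argmax of an empty sequence
```

The arm hides the pad in the top view, so I'll use the scene view only.

```bash
python3 - <<'E'
from bench import manip,cams
from h import *
B=cams.snapshot("scene")["color"];o=np.load("scene.npz")["color"]
df=cv2.absdiff(o,B).max(2)
print(np.median(df[205:330,125:225]),np.percentile(df[205:330,125:225],95), "brush",np.percentile(df[330:375,175:262],95),"pad",np.percentile(df[284:312,222:250],95))
cv2.imwrite("pics/f.png",cv2.resize(B,(800,600))[:,:,::-1])
E
```

```text
6.0 15.0 brush 11.0 pad 12.0
```

View pics/f.png

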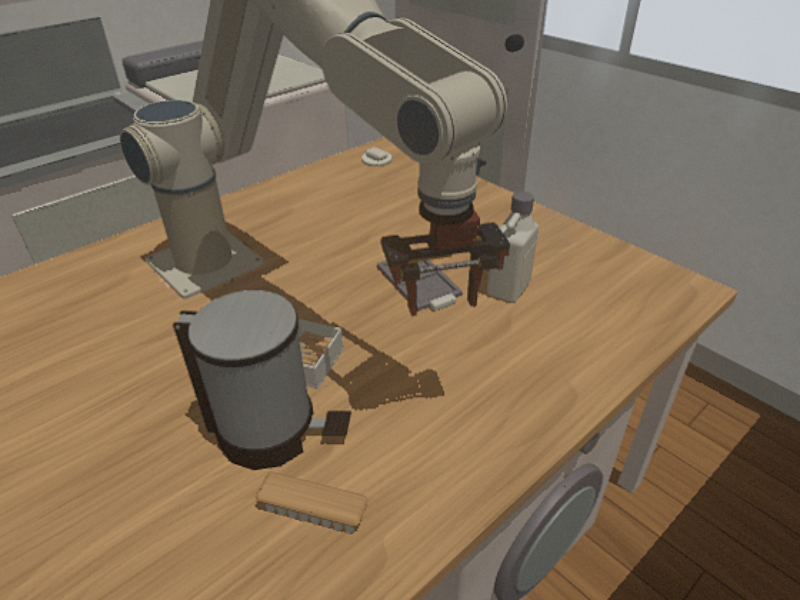

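The lid is shut and the pedal is up at (337,425). The bin and the other things are where they started, and the arm is clear.

```bash
python3 -c "
from bench import manip
print(manip.job_done())"
```

```text
the job is handed in; nothing more can be done
None
```

The job is done and handed in at about 19 s. I pressed the pedal to its stop with one fingertip, and the picture showed the lid wide open. I held it for about 5 s at about 13 N, then let the pad up at about 8 mm/s and backed away.

**How I pressed:** The moves can't tilt the hand. I opened the jaws and pressed with the finger nearest the bin, so that the hand and forearm stayed clear of the rising lid.

**Last checks:** In the final scene picture the lid is shut and the pedal is up. The bin, pad and brush areas match the first picture apart from image noise, and the other things look unmoved. The wrist force is back near zero.

**What I couldn't check:**
- The final top-camera check of the pad failed because the arm blocked the view, so the pad was confirmed from the scene camera only.
- I judged the soft closing from the slow rise, not by measuring the lid's speed.

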